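# Close up the bench incubator

### The arm

A 6-joint arm with a two-finger parallel gripper is mounted at the origin on a cart in front of the work surface, level with it; the furniture and walls round the work are solid. World frame = base frame: x ahead of the robot, y to its left, z up, the work surface at z = 0. Lengths are in m, angles in degrees, forces in N, time in s.
With the tool pointing down it reaches from about 0.375 to 0.9 m from the base axis. Payload 3.1 kg.
Tool frame: the origin (TCP) lies at the very end of the fingers, on their centre line; the grasp point (between the pads) lies 19 mm behind it; z points along the fingers, y is the line along which they close (so a half turn about z gives the same grasp; the last joint's range is limited). The gripper opens to 87 mm and grips with 3 to 60 N. Pads are 19 mm wide; open, the fingers measure 117 mm over their backs; the gripper's body (75 mm by 190 mm) begins 51 mm behind the grasp point.
Start: joints at [-81.561, 30.224, 82.088, -0, 67.689, -10.227], TCP at [0.2, -0.592, 0.223] pointing down, gripper open.
Joint ranges: [-176.69, 176.69], [-43.24, 126.21], [12.49, 139.97], [-82, 262], [0, 151.66], [-163.58, 163.58]. Speed limits (degrees/s): [159.86, 159.86, 180, 180, 180, 180].

### API

Orientations are given as a 3x3 rotation matrix whose columns are the frame's x, y, z axes.
In Python, from rig import bot, imaging gives the robot as it stands.
- The arm moves only by the tool drive_tool, never from a script. Its argument "deltas" is text: rows parted by semicolons, each of 5 numbers parted by spaces: the finger opening in mm, from 0 to 87, then the shift along the world's x, y, z in mm, then the turn about the world's z in rad. In form: jaw dx dy dz twist; .... A call has 1 to 12 rows; each row is the pose to reach, as a shift and turn from the pose commanded when the call began; what a row does not reach only later rows make up. A row lasts 1/10 s, in which the tool goes at most 50 mm and 8.59 degrees, less where a joint would pass 70% of its speed; a pose out of reach is approached as far as the arm can. A call with a gripper value outside its range is refused whole. The fingers move at their own pace and stop on an object; the grip force is fixed at half the most. Time passes only in rows, so rows that repeat a pose let the fingers close. It gives the time, the measured TCP pose, the force, the opening and the grip force at its end, in the units of the state.
- bot.read_state(): the state, without advancing time (a new reading comes with each control period).
- imaging.capture(name): name is "scene" or "top" or "wrist"; returns the picture (384x512x3 uint8, red, green, blue); there is no depth.
- imaging.camera_model(name): a dict with "fx", "fy", "cx", "cy" (pixels), "T" (4x4, takes a point from camera to world coordinates). Camera axes: x right, y down, z forward; pixel columns grow to the right and rows downward; lengths in m; the calibration is good to about 2 mm. A picture is of the moment at which its call begins: read the wrist's pose just before it. camera_model takes no time and is no camera call; for the wrist camera it gives the pose at the moment of the call.
- bot.hand_in(): hands the job in; it is judged then, once.
The state is a dict: "time_s": time; "joint_positions": joint angles; "qvel": joint speeds; "tau": joint torques, N m; "position": TCP position; "tcp_rot": TCP orientation; "force": force on the tool from outside, world axes, zero at the start; "moment": the same for the moment, N m; "opening": opening from 0.0 (shut) to 1.0 (fully open); "grasp_force": force on a finger pad.
Only numpy, scipy, OpenCV 4.12 (cv2) and the standard library are available. Lean on these libraries where they do the work, as an engineer would, in place of code of your own. Each camera call takes 0.05 s, during which the arm holds its last target. There are 200 camera calls.

### The job

Close up the little incubator on the bench: with your fingertips push the tray with the culture dishes fully home while the door is still wide open, then swing the door completely shut by pushing on its outer face. Push gently without slamming the door, do not grip, pinch or lift anything, and leave the bottle, the jar and the marker where they are.

Things in the scene. Friction and masses are not known exactly. Their poses are not given: they have to be found in the camera images.
- incubator: White bench incubator, a box 160 deep (its x) x 180 wide (its y) x 105 mm high, that stands fixed on the bench. Origin: centre of its underside, on the bench. Its open front looks along its -x axis (towards the robot, turned by up to 0.4 rad); z is up. The opening shows a sliding tray; a windowed door is hinged at its +y side (the left one seen from the robot) and stands open.
- tray (a joint): How far the tray stands out of the incubator, in m: 0 is fully home (its front flush with the incubator's front), largest 0.10. It slides straight along the incubator's -x axis as it comes out; it starts 0.05 to 0.09 out. A push of about 2 to 4 N moves it; it stays where it is left and has a hard stop at 0.
- tray_front (a point): Middle of the tray's flat metal front, 49 mm above the bench. The front is 146 mm wide and 40 mm high (29 to 69 mm above the bench); its outward normal is the incubator's -x. At home this point is at incubator x = -80 mm, y = 0. Two stacked flat round dishes (88 mm wide, top 79 mm above the bench) are fixed on the tray behind it.
- door (a joint): Door angle in rad: 0 is shut, grows as the door opens towards the robot and then outwards to its +y side, largest 2.05; it starts at 1.6 to 1.9 (a right angle or more). Turning by joint value a is a turn by -a about the upward z axis. Stiff hinge (0.12 N m friction and some damping: about 1 to 3 N at the point door_face): it stays where it is left; there is no latch and the stop at 0 is hard.
- door_hinge (a point): Point on the door's upright hinge axis, 67 mm above the bench, at incubator x = -81 mm, y = +86 mm. Its axes turn with the door: y along the leaf from the free edge to the hinge (the leaf runs 172 mm along -y), x through the door, -x being the outer side.
- door_face (a point): Point on the flat outer face of the door, 115 mm from the hinge axis along the leaf, 67 mm above the bench; same axes as door_hinge: -x is the outward normal. In the hinge's axes it lies at x = -14, y = -115 mm. The door is 13 mm thick, 30 to 104 mm above the bench, 172 mm wide; a small black upright grip bar, 7 mm wide, sticks 8 mm out of the outer face at 162 mm from the hinge.
- amber_bottle: Brown glass bottle with a black cap, 39 mm across, 89 mm high, standing loose right of the incubator's front. Origin: centre of its underside. Leave alone.
- sample_jar: White jar with a wide lid, 56 mm across, 72 mm high, standing loose on the bench to the left of the open door. Origin: centre of its underside. Leave alone.
- marker_black: Black marker, 138 x 15 x 16 mm, lying loose on the bench in front of the incubator, nearer the robot. Origin: under its middle, long axis x. Leave alone.

How it is judged (in metres and radians):
On the way, in this order (a step that is already met when the one before it is completed fails the run):
1. the tray is pushed fully home while the door is still wide open (value of joint tray below 0.006 m and value of joint door above 1 rad), for 0.2 s.
2. the door is swung shut (value of joint door below 0.05 rad and value of joint tray below 0.006 m), for 0.2 s.
At the end, for the whole second after the job is handed in: The tray is home within 6 mm, the door is shut within 0.05 rad (about 8 mm at its free edge), and the bottle, jar and marker are within 20 mm of where they stood, the bottle and the jar upright (all of step 2 and distance of each of amber_bottle, sample_jar, marker_black from where it was at the start of the episode below 0.02 m and angle between each of amber_bottle, sample_jar's own z axis and vertical below 0.2 rad); the robot touches nothing.
It fails at once if the incubator, its door or its tray is gripped or forced (more than 30 N from the fingers) (contact force between the fingers and incubator above 30 N).
It fails at once if the door is slammed (still closing faster than 1.5 rad/s when nearly shut) (value of joint door below 0.2 rad and velocity of joint door below -1.5 rad/s).
It fails at once if the bottle is moved, lifted or knocked over (distance of amber_bottle from where it was at the start of the episode above 0.02 m).
It fails at once if the jar is moved, lifted or knocked over (distance of sample_jar from where it was at the start of the episode above 0.02 m).
It fails at once if the marker is moved, lifted or knocked over (distance of marker_black from where it was at the start of the episode above 0.02 m).
It also fails if it takes over 48 s, if anything falls off the work surface, if the arm or the gripper's body presses on something with over 40 N, if the wrist force passes 120 N, or if a joint passes its speed limit or range.

## Working session

There is one attempt and no reset: what is moved stays moved. The work goes in short steps, Python scripts to look and compute and a tool call to move; the robot and the scene stay as the last step left them, time stands still between calls to the robot, and variables do not carry over. Pictures are saved under pics/ and viewed, at most 10 in all, crops included, and the job is handed in when it is done.

Besides the shell and the picture viewer there is one more tool, called after "Call:" as a command line: name --argument value ..., lists and objects as JSON in quotes. drive_tool: Moves the arm, as the interface text tells. Its arguments: {"type":"object","properties":{"deltas":{"type":"string"}},"required":["deltas"]}

```bash
mkdir -p pics; python3 - <<'E'
from rig import bot, imaging
import cv2, numpy as np
for n in("scene","top"):
    im=imaging.capture(n); cv2.imwrite(f"pics/{n}0.png",cv2.resize(im[:,:,::-1],(800,600),interpolation=cv2.INTER_CUBIC))
    m=imaging.camera_model(n); print(n,m["fx"],m["cx"],m["cy"],np.round(m["T"],3).tolist())
s=bot.read_state(); print(s["time_s"],s["position"],np.round(s["tcp_rot"],3).tolist())
E
```

```text
scene 349.18192318484165 255.43899115630566 192.18569467025713 [[-0.904, -0.235, 0.358, 0.171], [-0.428, 0.524, -0.736, 0.759], [-0.015, -0.819, -0.574, 0.682], [0.0, 0.0, 0.0, 1.0]]
top 484.81563134888904 252.36207851654981 197.49455964735307 [[0.004, -0.997, 0.075, 0.464], [-1.0, -0.004, 0.009, -0.009], [-0.009, -0.075, -0.997, 1.193], [0.0, 0.0, 0.0, 1.0]]
0.1 [ 0.19998739 -0.59147078  0.22165894] [[0.947, 0.32, -0.0], [0.32, -0.947, 0.002], [0.0, -0.002, -1.0]]
```

View pics/scene0.png

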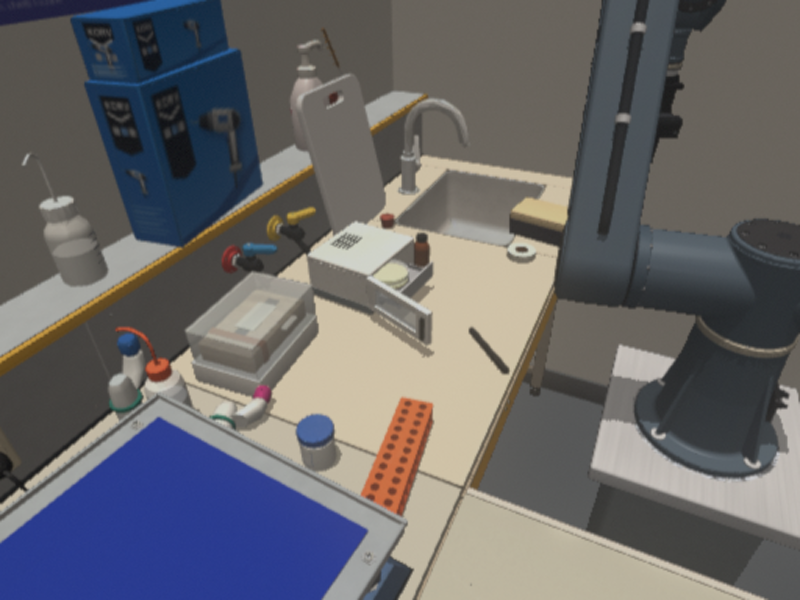

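View pics/top0.png

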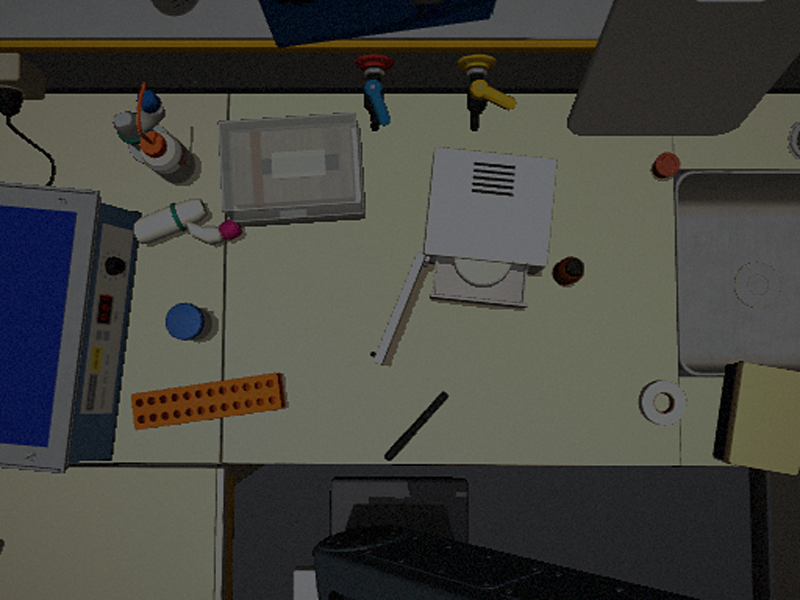

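The scene view shows the incubator with its door and tray open. In the top view (800 px wide) the incubator is at about (490,205), the door's free edge at (380,358), the tray front at (478,300), the bottle at (568,270), the jar at (185,322) and the marker at (415,425). I'll enlarge that area.

```bash
python3 - <<'E'
from rig import bot, imaging
import cv2, numpy as np
im=np.mean([imaging.capture("top").astype(float) for _ in range(4)],axis=0)
c=np.clip(im[85:235,220:390]*2,0,255).astype(np.uint8)
cv2.imwrite("pics/crop.png",cv2.resize(c[:,:,::-1],None,fx=4,fy=4,interpolation=cv2.INTER_CUBIC))
E
```

```text
(no output)
```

View pics/crop.png

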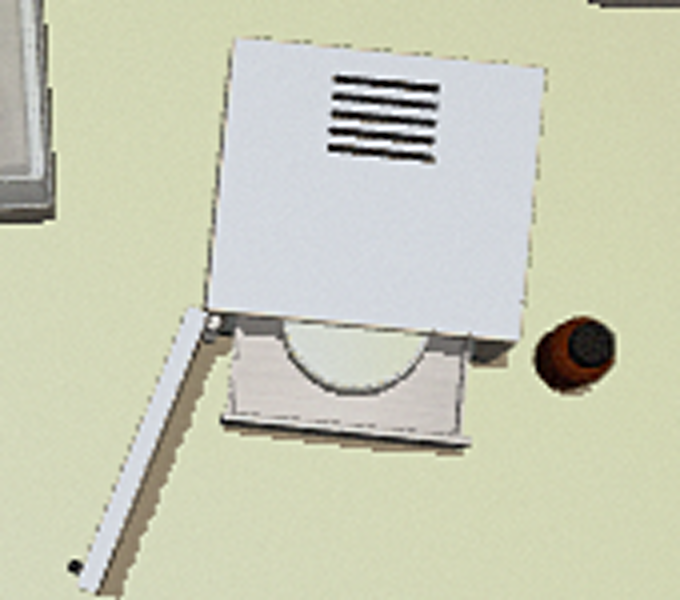

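The crop shows the box's top corners at (234,38), (545,68), (521,340) and (207,306). The tray's front edge runs (222,420)–(469,443), and the door's top runs from (190,310) to its free edge (78,585)–(98,592). The bottle's cap is at (592,342).

```bash
cat > h.py <<'E'
from rig import bot, imaging
import numpy as np
def px(u,v,z,cam="top"):
    m=imaging.camera_model(cam);T=np.array(m["T"])
    d=T[:3,:3]@[(u-m["cx"])/m["fx"],(v-m["cy"])/m["fy"],1]
    return T[:3,3]+d*(z-T[2,3])/d[2]
def cr(u,v,z): return px((u+.5)/4-.5+220,(v+.5)/4-.5+85,z)[:2]
def big(u,v,z): return px((u+.5)*.64-.5,(v+.5)*.64-.5,z)[:2]
E
python3 - <<'E'
from h import *
P=np.array([cr(*p,.105) for p in [(234,38),(545,68),(521,340),(207,306)]]) # BL BR FR FL
L=np.array([[.08,.09],[.08,-.09],[-.08,-.09],[-.08,.09]])
c=P.mean(0);A=(P-c).T@L;yaw=np.arctan2(A[1,0]-A[0,1],A[0,0]+A[1,1])
R=np.array([[np.cos(yaw),-np.sin(yaw)],[np.sin(yaw),np.cos(yaw)]])
print("c",c,"yaw",yaw,"res mm",np.round((P-c-L@R.T)*1e3,1).tolist())
I=lambda p:R.T@(p-c)
for n,p in dict(t1=(222,418,.069),t2=(469,441,.069),do=(78,583,.104),di=(98,592,.104),dho=(190,310,.104),bar=(75,567,.09)).items():
    q=cr(*p); print(n,np.round(q,4),"inc",np.round(I(q),4))
h=c+R@[-.081,.086]; print("hinge",h)
f=(cr(78,583,.104)+cr(98,592,.104))/2; d=R.T@(f-h); print("free in inc rel hinge",d,np.linalg.norm(d))
print("bottle",cr(592,342,.089),"jar",big(183,321,.072),"marker",big(447,394,.01),big(387,458,.01))
print("tray_home",c+R@[-.08,0],"axis x",R[:,0])
E
```

```text
c [ 0.69698792 -0.13733422] yaw -0.09973579041352841 res mm [[-2.3, -0.6], [-1.5, 1.3], [1.4, 0.7], [2.3, -1.3]]
t1 [ 0.5684 -0.051 ] inc [-0.1365  0.0731]
t2 [ 0.5555 -0.1944] inc [-0.1351 -0.0709]
do [0.472  0.0309] inc [-0.2406  0.145 ]
di [0.467  0.0197] inc [-0.2444  0.1333]
dho [ 0.6265 -0.0315] inc [-0.0806  0.0983]
bar [0.4812 0.0332] inc [-0.2317  0.1482]
hinge [ 0.62495351 -0.04369638]
free in inc rel hinge [-0.16152579  0.05317724] 0.17005410337850077
bottle [ 0.61098756 -0.2618958 ] jar [0.52923462 0.31632065] marker [ 0.42088611 -0.07949731] [0.32219617 0.01316398]
tray_home [ 0.61738548 -0.12936857] axis x [ 0.99503051 -0.09957052]
```

Call:
drive_tool --deltas "0 40 60 0 -0.1; 0 65 97 0 -0.2; 0 90 134 0 -0.3; 0 115 171 0 -0.425; 0 140 208 0 -0.425; 0 165 245 0 -0.425; 0 190 282 0 -0.425; 0 215 320 0 -0.425; 0 240 357 0 -0.425; 0 265 394 0 -0.425; 0 290 431 0 -0.425; 0 315 472 0 -0.425"

```text
time_s: 1.5
position: [0.5161, -0.1188, 0.2228]
tcp_rot: [[0.995, -0.099, 0.001], [-0.099, -0.995, -0.001], [0.001, 0.001, -1.0]]
force: [0.9, -0.7, 0.4]
opening: 0.037
grasp_force: 0.0
```

Call:
drive_tool --deltas "0 0 0 -45 0; 0 0 0 -90 0; 0 0 0 -130 0; 0 0 0 -160 0; 0 0 0 -172 0; 0 0 0 -172 0; 0 0 0 -172 0"

```text
time_s: 2.2
position: [0.516, -0.1206, 0.0514]
tcp_rot: [[0.995, -0.099, 0.002], [-0.099, -0.995, -0.001], [0.002, 0.001, -1.0]]
force: [0.6, 0.1, -0.0]
opening: 0.006
grasp_force: 0.0
```

Call:
drive_tool --deltas "0 15 -1.5 0 0; 0 28 -2.8 0 0; 0 34 -3.4 0 0; 0 39 -3.9 0 0; 0 44 -4.4 0 0; 0 49 -4.9 0 0; 0 54 -5.4 0 0; 0 59 -5.9 0 0; 0 64 -6.4 0 0; 0 69 -6.9 0 0; 0 74 -7.4 0 0; 0 78 -7.8 0 0"

```text
time_s: 3.4
position: [0.5935, -0.1278, 0.0504]
tcp_rot: [[0.995, -0.099, -0.0], [-0.099, -0.995, 0.0], [-0.0, -0.0, -1.0]]
force: [-1.7, 1.6, 1.8]
opening: 0.003
grasp_force: 1.1
```

Call:
drive_tool --deltas "0 2 -0.2 0 0; 0 4 -0.4 0 0; 0 6 -0.6 0 0; 0 7 -0.7 0 0; 0 7 -0.7 0 0"

```text
time_s: 3.9
position: [0.6003, -0.1285, 0.0504]
tcp_rot: [[0.995, -0.099, 0.0], [-0.099, -0.995, 0.0], [0.0, -0.0, -1.0]]
force: [-1.3, 1.2, 0.2]
opening: 0.008
grasp_force: 0.6
```

Call:
drive_tool --deltas "0 1 -0.1 0 0; 0 2 -0.2 0 0; 0 3 -0.3 0 0; 0 4 -0.4 0 0; 0 4 -0.4 0 0"

```text
time_s: 4.4
position: [0.6042, -0.1289, 0.0505]
tcp_rot: [[0.995, -0.099, 0.0], [-0.099, -0.995, 0.0], [0.0, -0.0, -1.0]]
force: [-2.2, 0.5, -1.9]
opening: 0.004
grasp_force: 0.8
```

Call:
drive_tool --deltas "0 1 -0.1 0 0; 0 2 -0.2 0 0; 0 2 -0.2 0 0"

```text
time_s: 4.7
position: [0.6062, -0.1292, 0.0505]
tcp_rot: [[0.995, -0.099, 0.0], [-0.099, -0.995, 0.0], [0.0, -0.0, -1.0]]
force: [-2.1, 0.8, -0.6]
opening: 0.007
grasp_force: 0.8
```

Call:
drive_tool --deltas "0 1 -0.1 0 0; 0 2 -0.2 0 0; 0 2 -0.2 0 0"

```text
time_s: 5.0
position: [0.6064, -0.1291, 0.0505]
tcp_rot: [[0.995, -0.099, -0.004], [-0.099, -0.995, 0.001], [-0.004, -0.0, -1.0]]
force: [-6.4, 0.7, 1.9]
opening: 0.008
grasp_force: 2.9
```

```bash
python3 - <<'E'
from rig import bot, imaging
import cv2, numpy as np
for n in("top","scene"):
    im=np.mean([imaging.capture(n).astype(float) for _ in range(3)],axis=0)
    c=im[85:235,220:390]*2 if n=="top" else im[120:240,170:300]*1.3
    c=np.clip(c,0,255).astype(np.uint8)
    cv2.imwrite(f"pics/{n}1.png",cv2.resize(c[:,:,::-1],None,fx=4,fy=4,interpolation=cv2.INTER_CUBIC))
E
```

```text
(no output)
```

View pics/scene1.png

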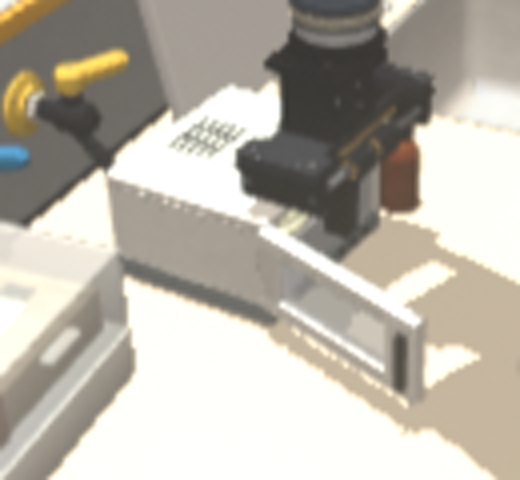

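The scene crop shows the fingers against the tray's front, the door still wide open and the bottle upright. The tray has stopped with 6 N on it, so it is at its stop. Next I'll plan the door arc.

```bash
cat >> h.py <<'E'
c=np.array([.6960,-.1373]);yaw=-.0997
rot=lambda t:np.array([[np.cos(t),-np.sin(t)],[np.sin(t),np.cos(t)]])
H=c+rot(yaw)@[-.081,.086]
def tip(a,gap=0,half=.0095,r=.115): return H+rot(yaw-a)@[-.014-half-gap,-r]
E
python3 - <<'E'
from h import *
s=bot.read_state(); print(s["joint_positions"],s["position"],s["force"])
p=s["position"][:2]
print("pre",tip(1.84,.025),tip(2.05,.015), "final",tip(0))
E
```

```text
[-2.23174543e+01  4.28739482e+01  8.97423938e+01 -5.29826923e-02
  4.75874156e+01  7.33929865e+01] [ 0.60636047 -0.12914001  0.05047599] [-6.75654132  1.11917198  1.83183263]
pre [0.53418784 0.04304054] [0.54876361 0.05147944] final [ 0.58913243 -0.15575459]
```

View pics/top1.png

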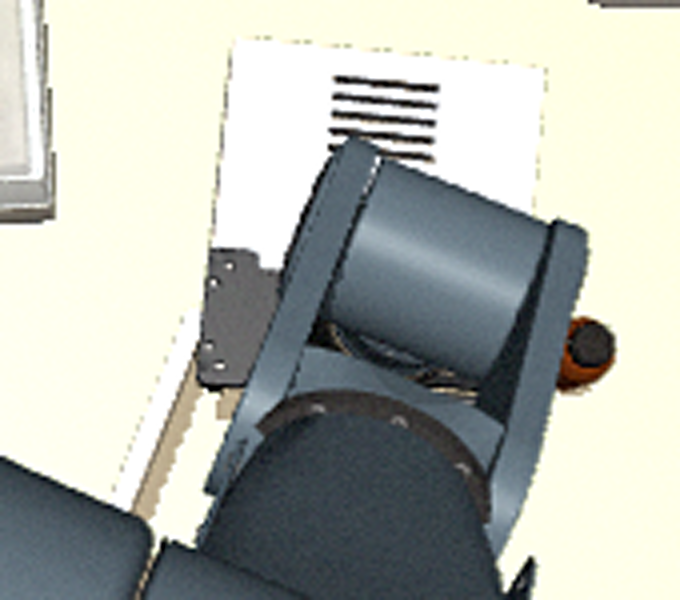

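The top view shows the door unchanged at about 1.84 rad and the bottle in place. Backing off, lifting and going round to the door's outer side.

Call:
drive_tool --deltas "0 -15 1.5 0 0; 0 -30 3 0 0; 0 -40 4 40 0; 0 -45 10 85 0.1; 0 -50 35 100 0.25; 0 -55 70 100 0.4; 0 -60 105 100 0.55; 0 -65 140 100 0.7; 0 -70 165 100 0.85; 0 -74 173 100 1.0; 0 -74 173 100 1.15; 0 -74 173 100 1.3"

```text
time_s: 6.5
position: [0.536, 0.0439, 0.1514]
tcp_rot: [[0.355, 0.935, 0.005], [0.935, -0.355, -0.001], [0.001, 0.005, -1.0]]
force: [0.4, 0.6, -0.6]
opening: 0.005
grasp_force: 0.0
```

```bash
python3 - <<'E'
from h import *
import cv2
s=bot.read_state(); print(s["position"],s["force"],np.round(s["tcp_rot"],2).tolist())
im=np.mean([imaging.capture("scene").astype(float) for _ in range(3)],axis=0)
c=np.clip(im[120:240,170:300]*1.1,0,255).astype(np.uint8)
cv2.imwrite("pics/s2.png",cv2.resize(c[:,:,::-1],None,fx=4,fy=4,interpolation=cv2.INTER_CUBIC))
E
```

```text
[0.53595379 0.04388824 0.15137087] [ 0.4163642   0.58175648 -0.64547046] [[0.35, 0.93, 0.0], [0.93, -0.35, -0.0], [0.0, 0.0, -1.0]]
```

View pics/s2.png

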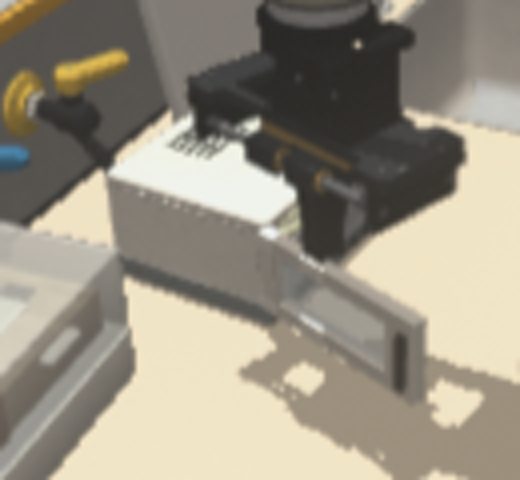

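The fingers are above the door's outer side, about 25 mm off its face, and the door has not moved. Descending.

Call:
drive_tool --deltas "0 0 5 -30 0; 0 0 5 -60 0; 0 0 5 -80 0; 0 0 5 -91 0; 0 0 5 -91 0"

```text
time_s: 7.15
position: [0.5338, 0.0484, 0.0584]
tcp_rot: [[0.364, 0.932, -0.002], [0.932, -0.364, 0.0], [-0.0, -0.002, -1.0]]
force: [0.7, -0.1, 1.0]
opening: 0.004
grasp_force: 0.0
```

```bash
python3 - <<'E'
from h import *
s=bot.read_state(); p=s["position"]; R=s["tcp_rot"]; y0=np.arctan2(R[1,0],R[0,0]); print(p,s["force"],y0)
o=p[:2]
print("touch",np.round((tip(1.84)-o)*1e3))
o=p[:2]
for a in np.arange(1.84,-.01,-.08): 
    print(round(a,2),np.round((tip(a)-o)*1e3,1),round(yaw-a+np.pi-y0,3))
E
```

```text
[0.53378843 0.04840418 0.05842881] [ 0.74358084 -0.14376903  0.9719568 ] 1.1987563449567114
touch [ -9. -29.]
1.84 [ -8.6 -28.7] 0.003
1.76 [-13.4 -36.8] 0.083
1.68 [-17.5 -45.2] 0.163
1.6 [-20.9 -54. ] 0.243
1.52 [-23.5 -63. ] 0.323
1.44 [-25.5 -72.2] 0.403
1.36 [-26.7 -81.5] 0.483
1.28 [-27.2 -90.8] 0.563
1.2 [ -26.9 -100.2] 0.643
1.12 [ -25.9 -109.6] 0.723
1.04 [ -24.1 -118.8] 0.803
0.96 [ -21.6 -127.8] 0.883
0.88 [ -18.4 -136.6] 0.963
0.8 [ -14.5 -145.2] 1.043
0.72 [  -9.9 -153.4] 1.123
0.64 [  -4.7 -161.2] 1.203
0.56 [   1.1 -168.5] 1.283
0.48 [   7.5 -175.4] 1.363
0.4 [  14.4 -181.7] 1.443
0.32 [  21.9 -187.5] 1.523
0.24 [  29.7 -192.7] 1.603
0.16 [  37.9 -197.2] 1.683
0.08 [  46.5 -201. ] 1.763
-0.0 [  55.3 -204.2] 1.843
```

Call:
drive_tool --deltas "0 -3 -10 0 0; 0 -6 -20 0 0; 0 -8 -26 0 0; 0 -9 -29 0 0; 0 -11 -33 0 0.04; 0 -13.4 -36.8 0 0.08; 0 -15.5 -41 0 0.12; 0 -17.5 -45.2 0 0.16; 0 -20.9 -54 0 0.24; 0 -23.5 -63 0 0.32; 0 -25.5 -72.2 0 0.4; 0 -26.7 -81.5 0 0.48"

```text
time_s: 8.35
position: [0.5079, -0.0333, 0.0601]
tcp_rot: [[-0.113, 0.994, 0.002], [0.994, 0.113, -0.0], [-0.0, 0.002, -1.0]]
force: [0.7, 1.7, -1.1]
opening: 0.004
grasp_force: 0.8
```

```bash
python3 - <<'E'
from h import *
import cv2
s=bot.read_state(); print(s["position"],s["force"])
im=np.mean([imaging.capture("scene").astype(float) for _ in range(3)],axis=0)
c=np.clip(im[120:240,170:300]*1.1,0,255).astype(np.uint8)
cv2.imwrite("pics/s3.png",cv2.resize(c[:,:,::-1],None,fx=4,fy=4,interpolation=cv2.INTER_CUBIC))
E
```

```text
[ 0.50788507 -0.03333907  0.06012492] [ 0.74458343  1.71373622 -1.11665388]
```

View pics/s3.png

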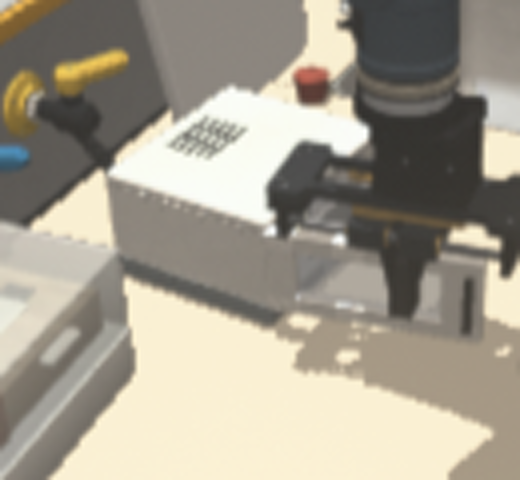

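The fingers rest on the outer face and the door is turning with them; it is now at about 1.36 rad. I'll continue the arc.

Call:
drive_tool --deltas "0 -0.5 -9.3 0 0.08; 0 -0.2 -18.7 0 0.16; 0 0.8 -28.1 0 0.24; 0 2.6 -37.3 0 0.32; 0 5.1 -46.3 0 0.4; 0 8.3 -55.1 0 0.48; 0 12.2 -63.7 0 0.56; 0 16.8 -71.9 0 0.64; 0 22 -79.7 0 0.72; 0 27.8 -87 0 0.8; 0 34.2 -93.9 0 0.88; 0 41.1 -100.2 0 0.96"

```text
time_s: 9.7
position: [0.5476, -0.1324, 0.0595]
tcp_rot: [[-0.878, 0.478, -0.002], [0.478, 0.878, 0.001], [0.003, -0.0, -1.0]]
force: [-0.6, 1.4, 1.1]
opening: 0.005
grasp_force: 0.8
```

Call:
drive_tool --deltas "0 3.8 -2.9 0 0.04; 0 7.5 -5.8 0 0.08; 0 11.4 -8.4 0 0.12; 0 15.3 -11 0 0.16; 0 19.4 -13.3 0 0.2; 0 23.5 -15.5 0 0.24; 0 27.8 -17.4 0 0.28; 0 30 -18.4 0 0.3; 0 32.1 -19.3 0 0.32; 0 34.3 -20.1 0 0.34; 0 36.5 -20.9 0 0.36; 0 36.5 -20.9 0 0.36"

```text
time_s: 10.9
position: [0.5854, -0.154, 0.0595]
tcp_rot: [[-0.99, 0.14, 0.001], [0.14, 0.99, -0.0], [-0.001, 0.0, -1.0]]
force: [-0.4, 0.2, -0.1]
opening: 0.001
grasp_force: 0.2
```

```bash
python3 - <<'E'
from h import *
s=bot.read_state(); print(s["time_s"],s["position"],s["force"],tip(0),tip(.04))
E
```

```text
10.9 [ 0.58539898 -0.15403549  0.05953233] [-0.38235408  0.22531056 -0.07405979] [ 0.58913243 -0.15575459] [ 0.58467789 -0.15427211]
```

Now pressing in small steps until it meets the stop.

Call:
drive_tool --deltas "0 1 -0.1 0 0.02; 0 2 -0.2 0 0.04; 0 3 -0.3 0 0.04; 0 3 -0.3 0 0.04"

```text
time_s: 11.3
position: [0.5883, -0.1543, 0.0596]
tcp_rot: [[-0.995, 0.101, 0.001], [0.101, 0.995, -0.0], [-0.001, -0.0, -1.0]]
force: [-0.7, -0.4, 0.3]
opening: 0.004
grasp_force: 0.2
```

Call:
drive_tool --deltas "0 1 -0.1 0 0; 0 2 -0.2 0 0; 0 2 -0.2 0 0"

```text
time_s: 11.6
position: [0.5888, -0.1544, 0.0596]
tcp_rot: [[-0.995, 0.1, -0.002], [0.1, 0.995, 0.0], [0.002, 0.0, -1.0]]
force: [-5.2, -1.5, 4.0]
opening: 0.004
grasp_force: 2.4
```

Call:
drive_tool --deltas "0 1 -0.1 0 0; 0 1 -0.1 0 0; 0 1 -0.1 0 0; 0 -5 0.5 0 0; 0 -20 2 0 0; 0 -50 5 0 0; 0 -80 8 30 0; 0 -90 8 75 0; 0 -110 8 120 0; 0 -140 8 140 0; 0 -170 8 140 0; 0 -170 8 140 0"

```text
time_s: 12.8
position: [0.4173, -0.1453, 0.2003]
tcp_rot: [[-0.995, 0.102, 0.0], [0.102, 0.995, 0.0], [-0.0, 0.0, -1.0]]
force: [-0.5, -0.1, 0.1]
opening: 0.005
grasp_force: 0.0
```

```bash
python3 - <<'E'
from h import *
import cv2
s=bot.read_state(); print(s["time_s"],s["position"],s["force"])
o=[]
for n,(a,b,d,e),g in(("scene",(120,260,170,340),1.1),("top",(85,225,220,390),1.6)):
    im=np.mean([imaging.capture(n).astype(float) for _ in range(3)],axis=0)
    c=np.clip(im[a:b,d:e]*g,0,255).astype(np.uint8); o.append(cv2.resize(c[:,:,::-1],(486,400),interpolation=cv2.INTER_CUBIC))
cv2.imwrite("pics/f.png",cv2.resize(np.hstack(o),(800,330)))
E
```

```text
12.8 [ 0.41725564 -0.14533072  0.20033672] [-0.46366783 -0.09970889  0.05364415]
```

View pics/f.png

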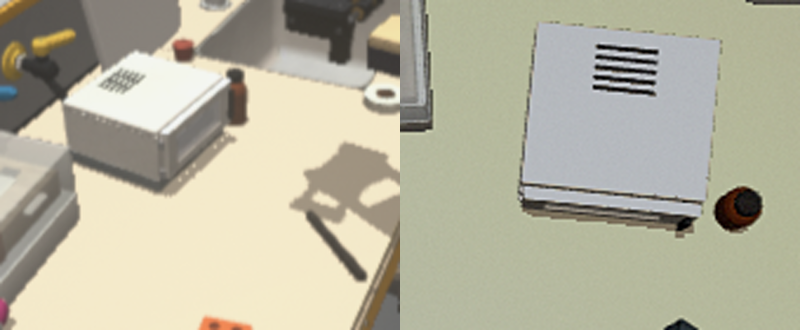

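The door lies flat and parallel against the box front (top view, (522,190)–(705,205)). The bottle and marker have not moved, and the arm is clear.

```bash
python3 -c "
from rig import bot
print(bot.hand_in())"
```

```text
the job is handed in; nothing more can be done
None
```

I pushed the tray in until it stopped, then swung the door gently shut against its stop, and handed the job in with the arm clear; I never touched the bottle, jar or marker, and hand-in returned no verdict.

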